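# Seat the grinding head on the glass grinder and hold it home

## Task

First push the sprung plunger of the small stop box all the way in, so that the glass grinder cannot start. Then take the knurled collar of the grinding head, which sits loosely on the grinder's spindle, turn it while pressing until its hidden keyways drop over the spindle's pins, and push it fully home against its spring. Finish while still holding it fully home with the fingers, so that its screw could be put in, and leave the mug, the jar and the canister alone.

Things in the scene. Friction and masses are not known exactly. Their poses are not given: they have to be found in the camera images.
- head: Loose grinding head, 0.13 to 0.25 kg, upright on the spindle. Round knurled collar of bare aluminium, 50 mm across, 36 mm high, with a dark drum (22 mm across, 24 mm high) on top. Origin: centre of the collar's underside, z up. Grip the collar from above across its diameter; the drum fits between the fingers. Three keyways 120 degrees apart lie hidden in its underside.
- head_collar (a point): Point on the head's axis at the collar's top edge, 36 mm above its underside. Pressed while misaligned, the head goes down 3 mm, then stands rigidly on pins 9 mm above home. The pins' direction is hidden and varies: a turn of 0.35 to 1.75 rad, either way, brings the keyways over them, within 0.15 rad; then it goes down 9 mm more to home. If it sticks just after dropping, turn 0.1 rad on.
- ejector (a joint): Travel in m of the sprung plate under the head: 0 with the head up at the start (underside 12 mm above home), 0.003 with it standing on the pins, 0.012 fully home. It pushes up with about 4 N at 0 and 10 N at home, and lifts the head again if it is let go.
- seat (a point): Point on the axis of the upright spindle, which does not turn, where the centre of the head's underside is when fully home. It is on a steel flange 54 mm across, 112 mm above the bench and 7 mm above the flat grid top (250 by 210 mm) of the grinder, a white box fixed to the bench.
- stop_top (a point): Centre of the top face of the stop box's plunger when read: a bare steel round plunger, 32 mm across, that goes straight down. The stop box is a low grey box (80 by 70 by 30 mm) fixed to the bench on one side or the other of the grinder; a mug stands on the other side.
- stop (a joint): Travel of the stop plunger in m: 0 out, 0.012 fully pushed in; it takes about 8 N to push it fully in and it springs back out when let go.
- mug: White ceramic mug, 76 mm across, 90 mm high, a bystander. Origin at the centre of its underside.
- jar: White plastic jar with an orange lid, 84 mm across, 130 mm high, a bystander. Origin at the centre of its underside.
- canister: Black round canister with a pale grey top, 80 mm across, 120 mm high, a bystander. Origin at the centre of its underside.

How it is judged (in metres and radians):
On the way, in this order (a step that is already met when the one before it is completed fails the run):
1. the stop plunger is pushed all the way in (value of joint stop above 0.0105 m), for 0.1 s.
2. the head's keyways have dropped over the pins (z of head in the frame of seat below 0.005 m and horizontal distance between head and seat below 0.004 m), for 0.2 s.
At the end, for the whole second after the job is handed in: The head is held fully home by the fingers (contact over 3 N): its underside within 2 mm of the seat in height and 4 mm sideways, upright within 0.08 rad, still, while mug, jar and canister are within 30 mm of where they stood (z of head in the frame of seat between -0.003 and 0.002 m and horizontal distance between head and seat below 0.004 m and angle between head's own z axis and vertical below 0.08 rad and linear speed of head below 0.02 m/s and contact force between head and the fingers above 3 N and distance of each of mug, jar, canister from where it was at the start of the episode below 0.03 m); the arm keeps its last pose, push and grip.
It fails at once if the mug, the jar or the canister is pushed away or tipped over (distance of any of mug, jar, canister from where it was at the start of the episode above 0.03 m or angle between any of mug, jar, canister's own z axis and vertical above 0.5 rad).
It also fails if it takes over 64 s, if anything falls off the work surface, if the arm or the gripper's body presses on something with over 40 N, if the wrist force passes 120 N, or if a joint passes its speed limit or range.

## Robot

A 6-joint arm with a two-finger parallel gripper is mounted at the origin on the work surface. World frame = base frame: x ahead of the robot, y to its left, z up, the work surface at z = 0. Lengths are in mm, angles in degrees, forces in N, time in s.
With the tool pointing down it reaches from about 350 to 850 mm from the base axis. Payload 8.1 kg.
Tool frame: the origin (TCP) lies at the very end of the fingers, on their centre line; the grasp point (between the pads) lies r.tcp_to_grasp behind it (r.tcp_to_grasp is the distance from the TCP to the grasp point, in mm); z points along the fingers, y is the line along which they close (so a half turn about z gives the same grasp; the last joint's range is limited). The gripper opens to 85 mm and grips with 20 to 120 N. Pads are 22 mm wide; open, the fingers measure 114 mm over their backs; the gripper's body (76 mm by 85 mm) begins 54 mm behind the grasp point. The pads swing forward as they close: fully open they stand 13 mm farther back than shut.
Start: joints at [-4.893, 7.471, 85.268, -0, 87.261, -4.893], TCP at [600.004, 0.022, 231.292] pointing down, gripper open.
Joint ranges: [-169.43, 169.43], [-51.17, 129.36], [1.28, 143.12], [-76.62, 256.62], [0, 156.53], [-152.29, 152.29]. Speed limits (degrees/s): [136.94, 136.94, 159.86, 180, 180, 180].

## Interface

Orientations are given as [roll, pitch, yaw] about the fixed x, y, z axes, in that order (R = Rz(yaw) Ry(pitch) Rx(roll)).
In Python, from bench import sense, viewer, order, r gives the robot as it stands.
- The arm moves only by the tool carry_out, never from a script. Its argument "increments" is one flat list of numbers, 7 for each row, row after row: the shift along the tool's x, y, z as a fraction of full scale, then the turn, a rotation vector about the tool's x, y, z as a fraction of full scale, then the opening, from -1 (shut) to 1 (fully open). A call has exactly 10 rows; each row is the pose to reach, as a shift and turn from the pose commanded when the call began, along the tool's axes at that moment, turning the shorter way round; what a row does not reach only later rows make up. Full scale, the value 1, is 400 mm for a shift and 2 pi rad for a turn. A row lasts 1/8 s, in which the tool goes at most 62.5 mm and 10.7 degrees, less where a joint would pass 70% of its speed; a pose out of reach is approached as far as the arm can. A call with a number of a shift or a turn outside -1 to 1 is refused whole. A call with a gripper value outside its range is refused whole. The fingers move at their own pace and stop on an object; "force" is the grip in N (left out, the last holds). Time passes only in rows, so rows that repeat a pose let the fingers close, or fill a call up. It gives the time, the measured TCP pose, the force, the opening and the grip force at its end, in the units of the state.
- sense(): the state, without advancing time (a new reading comes with each control period).
- viewer.snapshot(name): name is "scene" or "side" or "wrist"; returns the picture (420x560x3 uint8, red, green, blue); there is no depth.
- viewer.get_calibration(name): a dict with "fx", "fy", "cx", "cy" (pixels), "R" (3x3) and "t" (3): a world point X has camera coordinates R X + t. Camera axes: x right, y down, z forward; pixel columns grow to the right and rows downward; lengths in mm; the calibration is good to about 2 mm. A picture is of the moment at which its call begins: read the wrist's pose just before it. get_calibration takes no time and is no camera call; for the wrist camera it gives the pose at the moment of the call.
- order.hand_in(): hands the job in; it is judged then, once.
The state is a dict: "time": time; "joint_pos": joint angles; "qd": joint speeds; "joint_efforts": joint torques, N m; "tool_pos": TCP position; "tcp_rot": TCP orientation; "ft_force": force on the tool from outside, world axes, zero at the start; "wrist_torque": the same for the moment, N m; "finger_gap": finger opening in mm; "grip_force": force on a finger pad.
Only numpy, scipy, OpenCV 4.12 (cv2) and the standard library are available. Lean on these libraries where they do the work, as an engineer would, in place of code of your own. Each camera call takes 0.05 s, during which the arm holds its last target. There are 200 camera calls.

## Working session

There is one attempt and no reset: what is moved stays moved. The work goes in short steps, Python scripts to look and compute and a tool call to move; the robot and the scene stay as the last step left them, time stands still between calls to the robot, and variables do not carry over. Pictures are saved under pics/ and viewed, at most 10 in all, crops included, and the job is handed in when it is done.

Besides the shell and the picture viewer there is one more tool, called after "Request:" as name(argument=value, ...), one argument or row to a line, values as JSON. carry_out: Moves the arm, as the interface text tells. Its arguments: {"type":"object","properties":{"increments":{"type":"array"},"force":{"type":"number"}},"required":["increments"]}

```bash
mkdir -p pics; cat > h.py <<'E'
import numpy as np, cv2
from bench import sense, viewer, order, r
def save(cam,name):
    im=viewer.snapshot(cam); cv2.imwrite(f'pics/{name}.png',cv2.cvtColor(np.asarray(im),cv2.COLOR_RGB2BGR)); return im
def onplane(cam,u,v,z,c=None):
    c=c or viewer.get_calibration(cam); R=np.array(c['R']);t=np.array(c['t'])
    o=-R.T@t; d=R.T@np.array([(u-c['cx'])/c['fx'],(v-c['cy'])/c['fy'],1])
    return o+d*(z-o[2])/d[2]
def proj(cam,X):
    c=viewer.get_calibration(cam); p=np.array(c['R'])@X+np.array(c['t']); return c['fx']*p[0]/p[2]+c['cx'],c['fy']*p[1]/p[2]+c['cy']
E
python3 - <<'E'
from h import *
s=sense(); print(s['time'],s['tool_pos'],s['tcp_rot'],s['finger_gap'],r.tcp_to_grasp)
a=save('scene','sc0'); b=save('side','si0'); save('wrist','w0')
for c in('scene','side','wrist'):
    k=viewer.get_calibration(c);print(c,-np.array(k['R']).T@np.array(k['t']))
E
```

```text
0.0 [5.99451748e+02 8.86282131e-02 2.30248478e+02] [-1.79895120e+02 -1.07514368e-02  8.99995024e+01] 85.42666943378019 18.700000000000003
scene [1107.16830011 -616.90379452  729.14435587]
side [158.81315576 627.79929285 751.07845713]
wrist [599.23905075  79.64981017 372.79154408]
```

View pics/sc0.png

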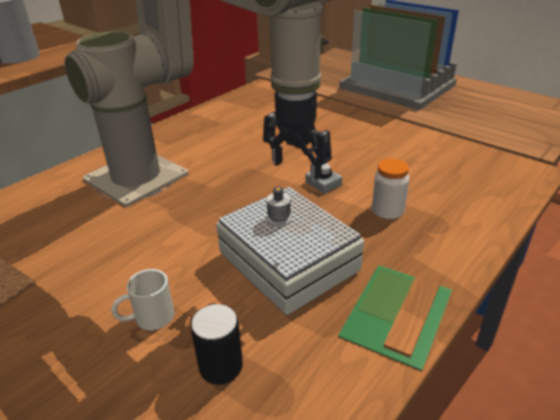

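View pics/si0.png

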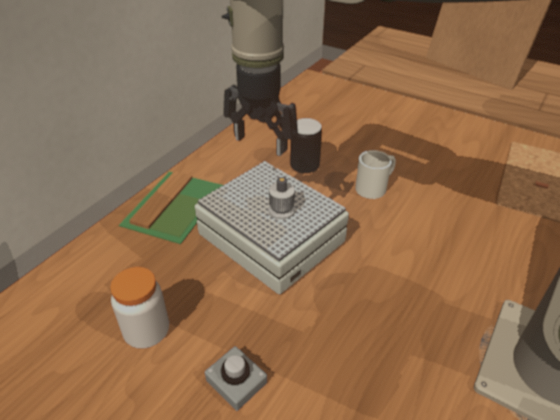

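View pics/w0.png

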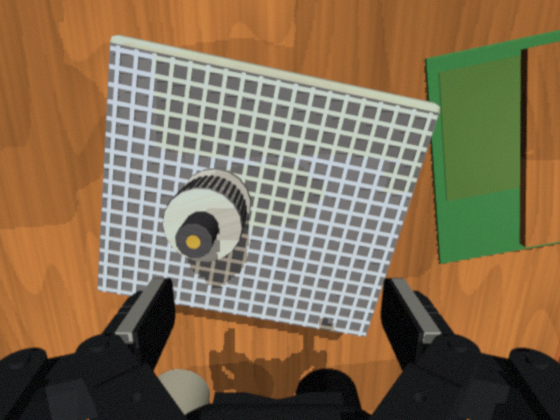

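The stop box is at about (323,178) in scene and (235,370) in side; the head is near (278,205), (282,195) and, in wrist, (204,222). Next I enlarge both in one composite.

```bash
python3 - <<'E'
from h import *
I=lambda n:cv2.imread(f'pics/{n}.png')
def crop(n,u,v,w,h,s): return cv2.resize(I(n)[v:v+h,u:u+w],None,fx=s,fy=s,interpolation=cv2.INTER_CUBIC)
a=crop('si0',190,335,80,60,5);b=crop('sc0',290,145,80,60,5);c=crop('si0',245,170,80,60,5);d=crop('sc0',240,175,80,60,5)
cv2.imwrite('pics/comp.png',np.vstack([np.hstack([a,b]),np.hstack([c,d])]))
for z in(160,184):
    print(z,onplane('wrist',204,222,z),onplane('wrist',195,242,z))
# mug etc rough
print('canister',onplane('scene',217,372,0),'mug',onplane('scene',153,318,0),'jar',onplane('scene',390,208,0))
E
```

```text
160 [552.72583628   2.53801805 160.        ] [546.06649605 -11.10061478 160.        ]
184 [557.971896   11.2351823 184.       ] [552.06363902  -0.86519773 184.        ]
canister [ 666.75500517 -301.89835367    0.        ] mug [ 477.54493869 -297.17415926    0.        ] jar [651.87407271 320.29146553   0.        ]
```

View pics/comp.png

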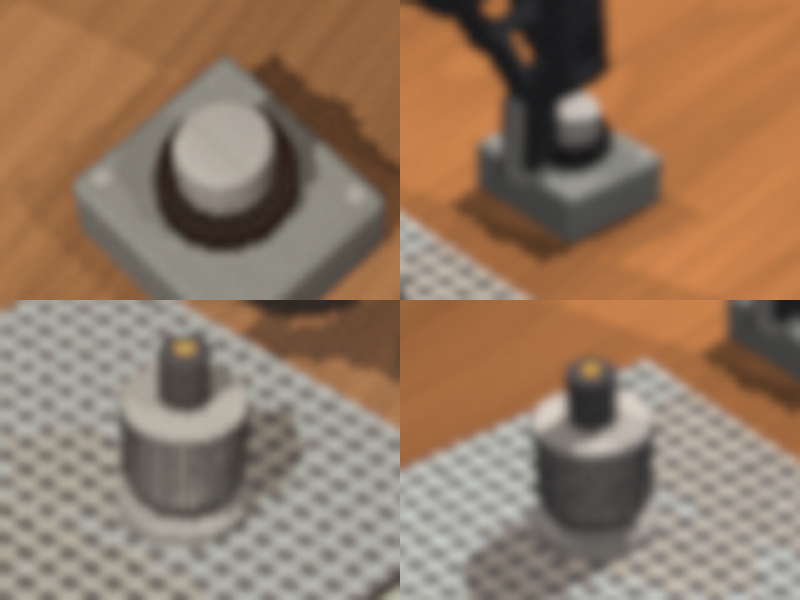

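The composite shows the plunger top at side (234.2,362.6) and, partly hidden, at scene row 166. The drum's gold dot is at side (281.4,179.2) and scene (277.6,188.6), and the collar top at side (281.6,191.2) and scene (278.2,199.2).

```bash
python3 - <<'E'
from h import *
from scipy.optimize import least_squares as ls
def tri(obs):
    f=lambda X:np.concatenate([np.array(proj(c,X))-p for c,p in obs]); q=ls(f,[580,50,100]); return q.x.round(1),q.fun.round(1)
print('dot',tri([('side',(281.4,179.2)),('scene',(277.6,188.6)),('wrist',(194,241))]))
print('col',tri([('side',(281.6,191.2)),('scene',(278.2,199.2)),('wrist',(204,222))]))
for z in(40,45,50,55,60):
    X=onplane('side',234.2,362.6,z); print(z,X.round(1),proj('scene',X))
print([onplane(c,*p,160).round(1) for c,p in(('side',(281.6,191.2)),('scene',(278.2,199.2)),('wrist',(204,222)))])
print([onplane(c,*p,184).round(1) for c,p in(('side',(281.4,179.2)),('scene',(277.6,188.6)),('wrist',(194,241)))])
E
```

```text
dot (array([ 5.514e+02, -4.000e-01,  1.833e+02]), array([-0.5, -0.5, -0.9,  0.2, -0. , -0.2]))
col (array([551.4,   0.8, 154.9]), array([-1.2, -0.7, -0.7,  0.7, -0.3, -0.1]))
40 [450.6 299.5  40. ] (np.float64(322.4312230087865), np.float64(172.64036127528144))
45 [448.6 301.8  45. ] (np.float64(322.37592075223364), np.float64(170.47879703023517))
50 [446.5 304.1  50. ] (np.float64(322.3205911220093), np.float64(168.31616284784178))
55 [444.5 306.5  55. ] (np.float64(322.26523409778406), np.float64(166.1524579335035))
60 [442.4 308.8  60. ] (np.float64(322.2098496592086), np.float64(163.9876814918357))
[array([545. ,   6.7, 160. ]), array([555.8,  -1.8, 160. ]), array([552.7,   2.5, 160. ])]
[array([549.2,   1.2, 184. ]), array([553. ,   0.6, 184. ]), array([ 5.515e+02, -2.000e-01,  1.840e+02])]
```

Request:
carry_out(
  increments=[0.765, -0.3875, 0.05, 0, 0, 0, -1, 0.765, -0.3875, 0.05, 0, 0, 0, -1, 0.765, -0.3875, 0.05, 0, 0, 0, -1, 0.765, -0.3875, 0.05, 0, 0, 0, -1, 0.765, -0.3875, 0.05, 0, 0, 0, -1, 0.765, -0.3875, 0.05, 0, 0, 0, -1, 0.765, -0.3875, 0.05, 0, 0, 0, -1, 0.765, -0.3875, 0.05, 0, 0, 0, -1, 0.765, -0.3875, 0.05, 0, 0, 0, -1, 0.765, -0.3875, 0.05, 0, 0, 0, -1],
  force=40,
)

```text
time: 1.4
tool_pos: [445.6, 305.2, 211.3]
tcp_rot: [180.0, 0.0, 89.9]
ft_force: [0.8, 0.6, -0.6]
finger_gap: -0.3
grip_force: 0.0
```

```bash
python3 - <<'E'
from h import *
s=sense(); print(s['time'],s['tool_pos'],s['tcp_rot'],s['finger_gap'],s['ft_force'])
save('wrist','w1'); print(proj('wrist',np.array([445,306,54.])))
import pickle; pickle.dump(viewer.get_calibration('wrist'),open('c1.pkl','wb'))
E
```

```text
1.4 [445.55809428 305.18047475 211.31933828] [1.79997943e+02 4.15490715e-03 8.99074257e+01] -0.2730263225170569 [ 0.79193608  0.63643923 -0.57429206]
(np.float64(277.3403260238637), np.float64(189.46581666213493))
```

View pics/w1.png

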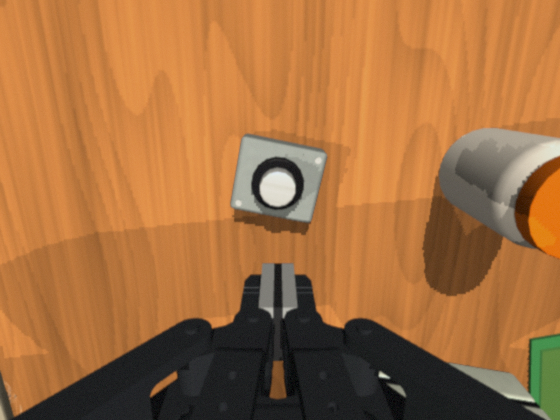

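The plunger top is at (278,188), within 2 px of the prediction, so I descend onto it.

Request:
carry_out(
  increments=[0.003, 0, 0.3625, 0, 0, 0, -1, 0.003, 0, 0.3625, 0, 0, 0, -1, 0.003, 0, 0.3625, 0, 0, 0, -1, 0.003, 0, 0.3625, 0, 0, 0, -1, 0.003, 0, 0.385, 0, 0, 0, -1, 0.003, 0, 0.395, 0, 0, 0, -1, 0.003, 0, 0.405, 0, 0, 0, -1, 0.003, 0, 0.4125, 0, 0, 0, -1, 0.003, 0, 0.4175, 0, 0, 0, -1, 0.003, 0, 0.4175, 0, 0, 0, -1],
)

```text
time: 2.7
tool_pos: [446.6, 307.9, 46.1]
tcp_rot: [179.8, -0.1, 90.0]
ft_force: [1.1, -1.4, 8.2]
finger_gap: 0.0
grip_force: 3.9
```

Request:
carry_out(
  increments=[0, 0, 0.005, 0, 0, 0, -1, 0, 0, 0.01, 0, 0, 0, -1, 0, 0, 0.015, 0, 0, 0, -1, 0, 0, 0.015, 0, 0, 0, -1, 0, 0, 0.015, 0, 0, 0, -1, 0, 0, 0.015, 0, 0, 0, -1, 0, 0, 0.015, 0, 0, 0, -1, 0, 0, 0.015, 0, 0, 0, -1, 0, 0, 0.015, 0, 0, 0, -1, 0, 0, 0.015, 0, 0, 0, -1],
)

```text
time: 3.95
tool_pos: [447.2, 308.2, 45.4]
tcp_rot: [179.8, -0.1, 90.0]
ft_force: [-20.3, -14.1, 56.4]
finger_gap: 0.1
grip_force: 28.1
```

Request:
carry_out(
  increments=[0, 0, -0.5175, 0, 0, 0, -1, 0, 0, -0.5175, 0, 0, 0, -1, 0, 0, -0.5175, 0, 0, 0, -1, -0.765, 0.265, -0.5175, 0, 0, 0, 1, -0.765, 0.265, -0.5175, 0, 0, 0, 1, -0.765, 0.265, -0.5175, 0, 0, 0, 1, -0.765, 0.265, -0.5175, 0, 0, 0, 1, -0.765, 0.265, -0.5175, 0, 0, 0, 1, -0.765, 0.265, -0.5175, 0, 0, 0, 1, -0.765, 0.265, -0.5175, 0, 0, 0, 1],
)

```text
time: 5.2
tool_pos: [550.9, 0.9, 245.1]
tcp_rot: [-180.0, -0.0, 89.9]
ft_force: [-0.1, 1.1, -0.8]
finger_gap: 85.4
grip_force: 0.0
```

```bash
python3 - <<'E'
from h import *
s=sense(); print(s['time'],s['joint_pos'],s['tool_pos'],s['tcp_rot'],s['finger_gap'],s['ft_force'])
save('wrist','w2'); print(proj('wrist',np.array([551.5,0,184.])),proj('wrist',np.array([551.5,0,160.])))
E
```

```text
5.2 [-5.25924529e+00 -4.23190312e-01  9.20452541e+01  2.62690504e-02
  8.84067255e+01 -5.15862861e+00] [550.92431736   0.87186902 245.14984318] [-1.79973688e+02 -2.87407226e-02  8.98986397e+01] 85.36217937982697 [-0.07211636  1.14039868 -0.7675223 ]
(np.float64(279.6739606602129), np.float64(234.10792961067065)) (np.float64(279.46300104346693), np.float64(220.80784652466932))
```

View pics/w2.png

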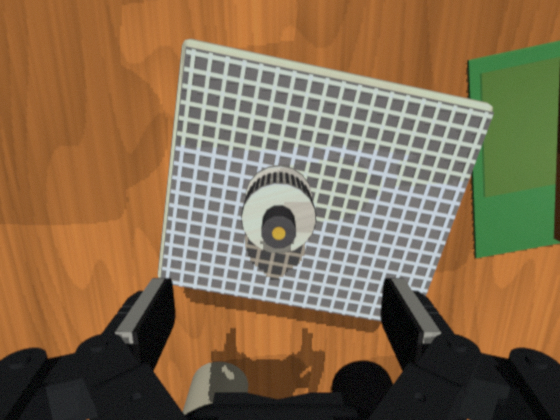

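The dot at (278.5,233) and collar near (279.5,214) put the head's axis at about (551.2, 0.5), nearly under the tool. Going down and gripping.

Request:
carry_out(
  increments=[-0.001, 0.001, 0.15, 0, 0, 0, 1, -0.001, 0.001, 0.25, 0, 0, 0, 1, -0.001, 0.001, 0.28, 0, 0, 0, 1, -0.001, 0.001, 0.29, 0, 0, 0, 1, -0.001, 0.001, 0.29, 0, 0, 0, 1, -0.001, 0.001, 0.29, 0, 0, 0, -1, -0.001, 0.001, 0.29, 0, 0, 0, -1, -0.001, 0.001, 0.29, 0, 0, 0, -1, -0.001, 0.001, 0.29, 0, 0, 0, -1, -0.001, 0.001, 0.29, 0, 0, 0, -1],
  force=80,
)

```text
time: 6.5
tool_pos: [552.0, 0.7, 129.8]
tcp_rot: [179.9, 0.0, 90.0]
ft_force: [1.3, 0.7, 3.5]
finger_gap: 47.8
grip_force: 81.7
```

```bash
python3 - <<'E'
from h import *
s=sense(); print(s['time'],s['joint_pos'],s['tool_pos'],s['tcp_rot'],s['finger_gap'],s['ft_force'],s['wrist_torque'])
a=save('side','si1')
cv2.imwrite('pics/si1c.png',cv2.resize(cv2.imread('pics/si1.png')[110:260,180:380],None,fx=4,fy=4,interpolation=2))
E
```

```text
6.5 [-5.24716153e+00  4.08549397e+00  9.96928131e+01  8.96570504e-04
  7.61366451e+01 -5.24314089e+00] [552.02219702   0.72488811 129.83410398] [1.79915228e+02 6.90474389e-03 8.99957601e+01] 47.75013938868874 [1.30260621 0.74815204 3.45537798] [ 0.02474513 -0.41024283 -0.00164504]
```

View pics/si1c.png

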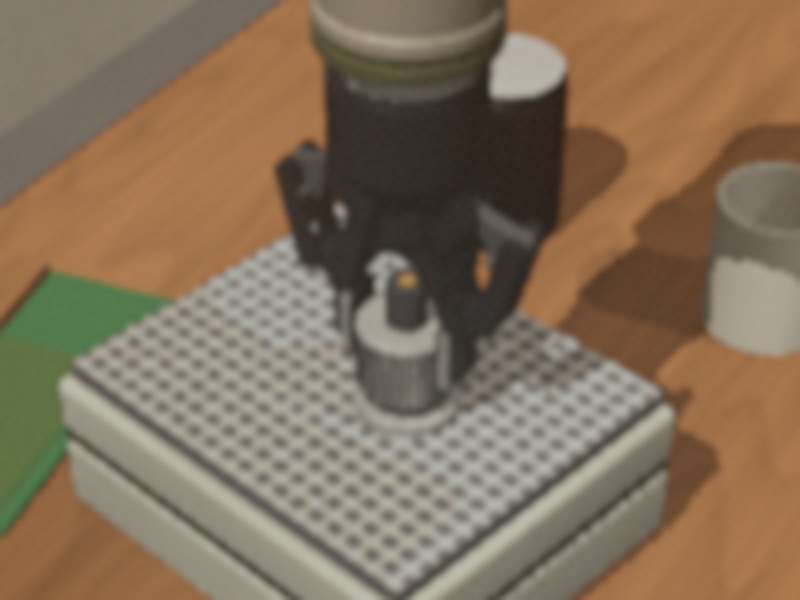

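Fingers hold the collar, visible at crop (400,350), with the drum free between them. Now I press it onto the pins.

Request:
carry_out(
  increments=[0, 0, 0.005, 0, 0, 0, -1, 0, 0, 0.01, 0, 0, 0, -1, 0, 0, 0.0125, 0, 0, 0, -1, 0, 0, 0.0125, 0, 0, 0, -1, 0, 0, 0.0125, 0, 0, 0, -1, 0, 0, 0.0125, 0, 0, 0, -1, 0, 0, 0.0125, 0, 0, 0, -1, 0, 0, 0.0125, 0, 0, 0, -1, 0, 0, 0.0125, 0, 0, 0, -1, 0, 0, 0.0125, 0, 0, 0, -1],
  force=100,
)

```text
time: 7.8
tool_pos: [552.2, 0.7, 127.7]
tcp_rot: [179.9, 0.0, 90.0]
ft_force: [-9.6, 0.1, 26.1]
finger_gap: 47.6
grip_force: 104.6
```

Request:
carry_out(
  increments=[0, 0, 0, 0, 0, 0.007, -1, 0, 0, 0, 0, 0, 0.014, -1, 0, 0, 0, 0, 0, 0.021, -1, 0, 0, 0, 0, 0, 0.028, -1, 0, 0, 0, 0, 0, 0.035, -1, 0, 0, 0, 0, 0, 0.042, -1, 0, 0, 0, 0, 0, 0.049, -1, 0, 0, 0, 0, 0, 0.056, -1, 0, 0, 0, 0, 0, 0.063, -1, 0, 0, 0, 0, 0, 0.07, -1],
)

```text
time: 9.05
tool_pos: [553.3, -0.3, 127.6]
tcp_rot: [179.7, -0.0, 64.7]
ft_force: [-2.3, -5.0, 19.1]
finger_gap: 47.7
grip_force: 104.0
```

Request:
carry_out(
  increments=[0, 0, 0, 0, 0, 0.007, -1, 0, 0, 0, 0, 0, 0.014, -1, 0, 0, 0, 0, 0, 0.021, -1, 0, 0, 0, 0, 0, 0.028, -1, 0, 0, 0, 0, 0, 0.035, -1, 0, 0, 0, 0, 0, 0.042, -1, 0, 0, 0, 0, 0, 0.049, -1, 0, 0, 0, 0, 0, 0.056, -1, 0, 0, 0, 0, 0, 0.063, -1, 0, 0, 0, 0, 0, 0.07, -1],
)

```text
time: 10.3
tool_pos: [551.7, 0.8, 124.7]
tcp_rot: [180.0, -0.0, 39.5]
ft_force: [1.1, 0.1, 5.8]
finger_gap: 47.3
grip_force: 102.5
```

The head has dropped (z 124.7, force 5.8 N), so I stop turning and press it home.

Request:
carry_out(
  increments=[0, 0, 0.0025, 0, 0, 0, -1, 0, 0, 0.005, 0, 0, 0, -1, 0, 0, 0.0075, 0, 0, 0, -1, 0, 0, 0.01, 0, 0, 0, -1, 0, 0, 0.0125, 0, 0, 0, -1, 0, 0, 0.015, 0, 0, 0, -1, 0, 0, 0.0175, 0, 0, 0, -1, 0, 0, 0.0175, 0, 0, 0, -1, 0, 0, 0.0175, 0, 0, 0, -1, 0, 0, 0.0175, 0, 0, 0, -1],
)

```text
time: 11.55
tool_pos: [551.8, 0.8, 119.3]
tcp_rot: [180.0, -0.0, 39.6]
ft_force: [-7.3, 0.4, 17.6]
finger_gap: 47.4
grip_force: 104.0
```

Request:
carry_out(
  increments=[0, 0, 0.002, 0, 0, 0, -1, 0, 0, 0.004, 0, 0, 0, -1, 0, 0, 0.005, 0, 0, 0, -1, 0, 0, 0.005, 0, 0, 0, -1, 0, 0, 0.005, 0, 0, 0, -1, 0, 0, 0.005, 0, 0, 0, -1, 0, 0, 0.005, 0, 0, 0, -1, 0, 0, 0.005, 0, 0, 0, -1, 0, 0, 0.005, 0, 0, 0, -1, 0, 0, 0.005, 0, 0, 0, -1],
)

```text
time: 12.8
tool_pos: [551.9, 0.8, 119.2]
tcp_rot: [179.9, -0.1, 39.6]
ft_force: [-16.4, 0.8, 33.1]
finger_gap: 47.4
grip_force: 104.8
```

```bash
python3 - <<'E'
from h import *
s=sense(); print(s['time'],s['joint_pos'],s['tool_pos'],s['tcp_rot'],s['finger_gap'],s['ft_force'],s['wrist_torque'])
save('side','si2'); save('scene','sc2')
I=lambda n,u,v:cv2.resize(cv2.imread(f'pics/{n}.png')[v:v+60,u:u+80],None,fx=5,fy=5,interpolation=2)
cv2.imwrite('pics/comp2.png',np.vstack([np.hstack([I('si1',245,170),I('si2',245,170)]),np.hstack([I('sc0',240,175),I('sc2',240,175)])]))
for z in(184,175,172): print(z,proj('side',np.array([551.4,0,z])),proj('scene',np.array([551.4,0,z])))
E
```

```text
12.8 [-5.23201598e+00  4.67283917e+00  1.00238984e+02 -6.60614922e-03
  7.50082364e+01  4.51592127e+01] [551.86535872   0.83878719 119.24037308] [ 1.79939105e+02 -5.21816921e-02  3.96105035e+01] 47.36850191810474 [-16.41943946   0.80974592  33.09822151] [ 0.19677666  2.46890629 -0.07078821]
184 (np.float64(280.77495743766616), np.float64(178.50925343516832)) (np.float64(276.82050040804785), np.float64(188.45265134311686))
175 (np.float64(280.7405200247117), np.float64(182.21025874450388)) (np.float64(276.9454919870232), np.float64(192.08985594386186))
172 (np.float64(280.7291366036326), np.float64(183.43364047494902)) (np.float64(276.9868699080344), np.float64(193.29393677798637))
```

View pics/comp2.png

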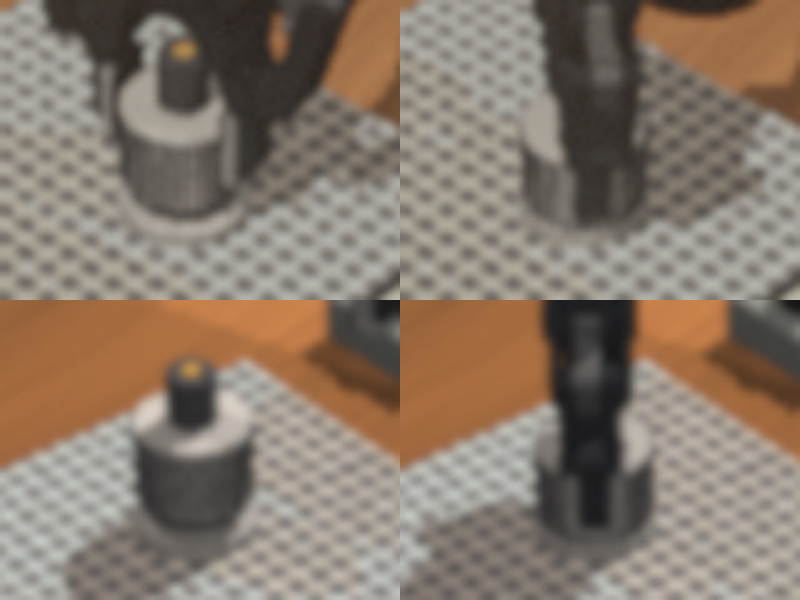

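The collar now sits about 11–12 mm lower than at the start: its edge in scene dropped about 4.4 px. The height is rigid under 33 N. A small 5° wiggle will rule out sticking.

Request:
carry_out(
  increments=[0, 0, 0, 0, 0, 0.005, -1, 0, 0, 0, 0, 0, 0.01, -1, 0, 0, 0, 0, 0, 0.015, -1, 0, 0, 0, 0, 0, 0.015, -1, 0, 0, 0, 0, 0, 0.01, -1, 0, 0, 0, 0, 0, 0.005, -1, 0, 0, -0.001, 0, 0, 0.005, -1, 0, 0, -0.001, 0, 0, 0.005, -1, 0, 0, -0.001, 0, 0, 0.005, -1, 0, 0, -0.001, 0, 0, 0.005, -1],
)

```text
time: 14.15
tool_pos: [553.7, 0.7, 119.3]
tcp_rot: [179.8, -0.2, 37.8]
ft_force: [-2.3, 0.4, 22.3]
finger_gap: 47.5
grip_force: 104.0
```

```bash
python3 - <<'E'
from h import *
s=sense(); print(s['time'],s['tool_pos'],s['ft_force'],s['wrist_torque'],s['grip_force'])
save('scene','sc3')
a=cv2.cvtColor(cv2.imread('pics/sc0.png'),6).astype(np.float32);b=cv2.cvtColor(cv2.imread('pics/sc3.png'),6).astype(np.float32)
# vertical edge profiles, left and right strips of collar
for u in ((267,271),(285,289)):
    A=a[190:226,u[0]:u[1]].mean(1);B=b[190:226,u[0]:u[1]].mean(1)
    print(A.round().astype(int).tolist());print(B.round().astype(int).tolist())
E
```

```text
14.15 [553.74553776   0.72292975 119.31371281] [-2.34830603  0.35100399 22.25685884] [0.18759578 0.40794936 0.07897291] 103.96564364433289
[121, 120, 120, 128, 148, 173, 191, 199, 200, 192, 169, 141, 119, 102, 86, 73, 67, 63, 63, 67, 69, 67, 64, 68, 78, 82, 84, 90, 101, 109, 112, 109, 103, 96, 94, 104]
[103, 102, 100, 100, 104, 120, 148, 162, 154, 144, 142, 141, 134, 127, 123, 120, 115, 104, 92, 86, 81, 73, 69, 75, 82, 81, 73, 69, 69, 76, 85, 94, 96, 94, 93, 104]
[166, 163, 168, 178, 188, 198, 204, 201, 193, 186, 183, 179, 167, 142, 109, 81, 66, 62, 62, 62, 61, 61, 62, 63, 65, 69, 76, 89, 101, 110, 120, 130, 129, 120, 122, 143]
[104, 114, 116, 105, 106, 126, 141, 146, 152, 166, 176, 179, 178, 174, 171, 170, 171, 166, 148, 118, 87, 69, 66, 67, 66, 67, 68, 68, 68, 69, 74, 78, 84, 94, 113, 139]
```

Request:
carry_out(
  increments=[-0.002, -0.0015, 0, 0, 0, 0, -1, -0.004, -0.003, 0, 0, 0, 0, -1, -0.004, -0.003, 0, 0, 0, 0, -1, -0.004, -0.003, 0, 0, 0, 0, -1, -0.004, -0.003, 0, 0, 0, 0, -1, -0.004, -0.003, 0, 0, 0, 0, -1, -0.004, -0.003, 0, 0, 0, 0, -1, -0.004, -0.003, 0, 0, 0, 0, -1, -0.004, -0.003, 0, 0, 0, 0, -1, -0.004, -0.003, 0, 0, 0, 0, -1],
)

```text
time: 15.45
tool_pos: [553.4, 0.7, 119.4]
tcp_rot: [179.7, -0.4, 37.8]
ft_force: [7.6, 0.5, 14.4]
finger_gap: 47.4
grip_force: 103.7
```

```bash
python3 - <<'E'
from h import *
s=sense(); print(s['time'],s['tool_pos'],s['tcp_rot'],s['ft_force'],s['grip_force'])
save('scene','sc4'); 
for n in('sc0','sc3','sc4'):
    b=cv2.cvtColor(cv2.imread(f'pics/{n}.png'),6).astype(float); o=0 if n=='sc0' else 5
    for v in (206+o,210+o): print(n,v,b[v-1:v+2,262:298].mean(0).round().astype(int).tolist())
E
```

```text
15.45 [553.39790537   0.6773268  119.41563629] [179.6570631   -0.40786658  37.80295591] [ 7.60137792  0.50219259 14.40637288] 103.70674967765808
sc0 206 [174, 171, 164, 154, 128, 88, 60, 59, 64, 72, 80, 87, 99, 111, 120, 125, 129, 127, 124, 118, 111, 103, 93, 83, 74, 63, 58, 71, 108, 145, 160, 159, 159, 163, 166, 160]
sc0 210 [164, 160, 167, 168, 148, 102, 61, 52, 55, 60, 64, 66, 70, 71, 74, 73, 75, 76, 76, 74, 72, 71, 69, 66, 64, 58, 58, 70, 102, 139, 159, 163, 164, 163, 159, 152]
sc3 211 [173, 171, 170, 164, 147, 114, 74, 54, 56, 60, 61, 67, 65, 53, 37, 30, 28, 29, 31, 43, 60, 76, 86, 87, 77, 68, 64, 61, 77, 114, 142, 150, 154, 162, 166, 162]
sc3 215 [139, 149, 160, 161, 152, 124, 81, 55, 56, 58, 62, 74, 77, 64, 43, 32, 30, 30, 33, 47, 67, 81, 84, 78, 69, 62, 60, 60, 77, 113, 144, 154, 160, 161, 157, 151]
sc4 211 [174, 171, 171, 163, 145, 109, 70, 53, 54, 58, 62, 68, 67, 52, 36, 30, 30, 30, 34, 48, 66, 82, 89, 86, 77, 67, 63, 62, 79, 115, 143, 150, 154, 161, 166, 162]
sc4 215 [139, 149, 159, 155, 140, 112, 74, 54, 55, 60, 66, 77, 77, 62, 41, 31, 30, 30, 35, 49, 69, 82, 81, 72, 64, 62, 61, 59, 77, 114, 144, 155, 160, 161, 156, 151]
```

Request:
carry_out(
  increments=[0.002, 0.0015, 0.002, 0, 0, 0, -1, 0.002, 0.0015, 0.003, 0, 0, 0, -1, 0.002, 0.0015, 0.003, 0, 0, 0, -1, 0.002, 0.0015, 0.003, 0, 0, 0, -1, 0.002, 0.0015, 0.003, 0, 0, 0, -1, 0.002, 0.0015, 0.003, 0, 0, 0, -1, 0.002, 0.0015, 0.003, 0, 0, 0, -1, 0.002, 0.0015, 0.003, 0, 0, 0, -1, 0.002, 0.0015, 0.003, 0, 0, 0, -1, 0.002, 0.0015, 0.003, 0, 0, 0, -1],
)

```text
time: 16.75
tool_pos: [553.6, 0.7, 119.2]
tcp_rot: [179.7, -0.3, 37.8]
ft_force: [-2.3, 1.4, 26.5]
finger_gap: 47.3
grip_force: 104.7
```

```bash
python3 -c "
from bench import order,sense
print(abs(sense()['qd']).max()); print(order.hand_in())"
```

```text
0.20648759601924038
the job is handed in; nothing more can be done
None
```

I pushed the stop plunger all the way in, then turned the head about 50° until it dropped over the pins; it was handed in held fully home at about 26 N of press and 105 N of grip, and no verdict came back.

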